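Set the fume extractor's iris damper and start it

ROBOT

A 7-joint arm with a two-finger parallel gripper is mounted at the origin on the work surface; the furniture and walls round the work are solid. World frame = base frame: x ahead of the robot, y to its left, z up, the work surface at z = 0. Lengths are in mm, angles in rad, forces in N, time in s.
With the tool pointing down it reaches from about 400 to 925 mm from the base axis. Payload 4.1 kg.
Tool frame: the origin (TCP) lies midway between the tips of the shut fingers; the grasp point (between the pads) lies arm.pinch_z behind it (arm.pinch_z is the distance from the TCP to the grasp point, in mm); z points along the fingers, y is the line along which they close (so a half turn about z gives the same grasp; the last joint's range is limited). The gripper opens to 85 mm and grips with 20 to 120 N. Pads are 22 mm wide; open, the fingers measure 114 mm over their backs; the gripper's body (76 mm by 85 mm) begins 54 mm behind the grasp point. The pads swing forward as they close: fully open they stand 13 mm farther back than shut.
Start: joints at [1.131, 0.398, 0.045, 1.537, -0.019, 1.207, -0.051], TCP at [217.295, -612.639, 231.347] pointing down, gripper open.
Joint ranges: [-2.82, 2.82], [-0.49, 2.23], [-1.37, 1.46], [0, 2.46], [-1.36, 4.5], [0.23, 2], [-2.94, 2.94]. Speed limits (rad/s): [2.57, 2.57, 3.14, 3.14, 3.14, 3.14, 3.14].

INTERFACE

Orientations are given as a 3x3 rotation matrix whose columns are the frame's x, y, z axes.
In Python, from plant import arm gives the robot as it stands.
- The arm moves only by the shell command python3 -m jog 'ROWS' [OPENING]. ROWS is JSON, a list of rows, each a list of 6 numbers: the shift along the tool's x, y, z in mm, then the turn, a rotation vector about the tool's x, y, z in degrees. A call has 1 to 20 rows; each row shifts and turns the commanded pose from where the row before left it, along the tool's axes as they then stand; what a row does not reach is not made up. A row lasts 1/8 s, in which the tool goes at most 62.5 mm and 10.7 degrees, less where a joint would pass 70% of its speed; a pose out of reach is approached as far as the arm can. A call is refused whole if a number of a shift passes 62.5 or a number of a turn 10.7, either way. A call with a gripper value outside its range is refused whole. OPENING is the finger opening in mm, from 0 to 85.4, set as the call begins (- or left out, the last holds). The fingers move at their own pace and stop on an object; the grip force is fixed at half the most. Time passes only in rows, so rows that do not move let the fingers close. It gives the time, the measured TCP pose, the force, the opening and the grip force at its end, in the units of the state.
- arm.read_state(): the state, without advancing time (a new reading comes with each control period).
- arm.read_camera(name): name is "side" or "top" or "wrist"; returns the picture (420x560x3 uint8, red, green, blue); there is no depth.
- arm.camera_info(name): a dict with "camera_matrix" (3x3 intrinsics, pixels), "k1" (the pictures are not rectified: a ray, as slopes to the right and down, at radius r is drawn at 1 + k1 r^2 times it, then the intrinsics apply), "world_to_cam" (4x4, takes a point from world to camera coordinates). Camera axes: x right, y down, z forward; pixel columns grow to the right and rows downward; lengths in mm; the calibration is good to about 2 mm. A picture is of the moment at which its call begins: read the wrist's pose just before it. camera_info takes no time and is no camera call; for the wrist camera it gives the pose at the moment of the call.
- arm.hand_in(): hands the job in; it is judged then, once.
The state is a dict: "time_s": time; "joint_positions": joint angles; "dq": joint speeds; "effort": joint torques, N m; "position": TCP position; "tcp_rot": TCP orientation; "force": force on the tool from outside, world axes, zero at the start; "moment": the same for the moment, N m; "gripper_width": opening from 0.0 (shut) to 1.0 (fully open); "gripper_force": force on a finger pad.
Only numpy, scipy, OpenCV 4.12 (cv2) and the standard library are available. Lean on these libraries where they do the work, as an engineer would, in place of code of your own. Each camera call takes 0.05 s, during which the arm holds its last target. There are 200 camera calls.

TASK

Get the bench fume extractor ready for soldering: with a fingertip, push the red knob of its damper lever round until the red index line on the ring stands opposite the yellow set marker on the scale, and only then press the raised half of the green rocker switch down to start the fan, so that it never starts at full suction. Push and press gently and grip nothing; do not shift the extractor or its marker, leave everything else on the bench alone, and finish with the hand clear.

Things in the scene. Friction and masses are not known exactly. Their poses are not given: they have to be found in the camera images.
- extractor: bench fume extractor, a loose grey box 180 x 270 mm and 66 mm high, 3 to 4 kg, on rubber feet. Origin: centre of its underside; its x axis points to its back (away from the robot), y to its left, z up. On its right half stands the round iris damper (cover top 96 mm above the bench, outer ring 168 mm across), on its left the switch
- damper_axis (a point): point on the vertical axis of the damper ring, 110 mm above the bench (half-way up the free part of the lever's knob); axes as the extractor's
- damper_lever (a joint): angle of the lever and its ring, rad: 0 = iris fully open, lever pointing 130 degrees clockwise (seen from above) from the extractor's x axis, that is to the robot's side and right; grows counter-clockwise, the lever swinging to the right and away from the robot, to 1.5 = nearly shut. It starts within 0.25 of fully open. Needs about 2.5 N at the knob and stays where it is left
- lever_knob (a point): red upright knob at the lever's end, a cylinder 14 mm across from 92 to 124 mm above the bench (17 mm across below that); the point lies on its axis 110 mm above the bench, 112 mm from the damper axis. The lever arm (10 mm wide, top 90 mm above the bench) runs from it to the ring. Its x axis points along the lever, outward
- set_marker (a joint): angle of the yellow set marker on the same scale and zero as damper_lever: the lever is set when both have the same value. The marker is clamped on the cover's rim and must stay there. The scale's eleven white strokes are 0.15 apart
- marker_tip (a point): tip of the yellow set marker (8 mm wide, 4.5 mm high), 76 mm from the damper axis and 98 mm above the bench; its x axis points outward
- fan_switch (a joint): green rocker switch, rad: 0 = off (half nearer the robot raised), 0.4 = on, fully over. Stays where it is left; needs about 2.5 N at the raised end
- switch_on_end (a point): top of the raised half of the rocker (the half nearer the robot, with a white dot), 15 mm from the rocker's pivot; the paddle is 25 mm wide and 45 mm long along the extractor's x. About 81 mm above the bench when off; the place to press sinks some 6 mm
- multimeter: yellow and black multimeter 128 x 66 x 40 mm lying on the left; bystander, origin under its centre
- solder_reel: grey reel of solder 56 mm across, 36 mm high; bystander, origin under its centre
- potentiometer: small potentiometer 18 x 35 x 18 mm lying to the left of the extractor; bystander, origin under its centre
- potentiometer_spare: a second, like potentiometer; bystander, origin under its centre
- insulating_tape: black roll of tape 58 mm across, 19 mm high; bystander, left of the extractor
- tea_mug: spotted white mug 93 mm high; bystander at the back left

How it is judged (in metres and radians):
On the way, in this order (a step that is already met when the one before it is completed fails the run):
1. with the fan still off, the lever has been pushed until its red index stands opposite the yellow marker (within 0.06 rad, less than half a scale division) (angle between the x axis of lever_knob and the x axis of marker_tip, either way round below 0.06 rad and value of joint fan_switch below 0.1 rad), for 0.3 s.
2. the rocker switch has been pressed over to on (value of joint fan_switch above 0.32 rad), for 0.2 s.
At the end, for the whole second after the job is handed in: the damper lever rests within 0.06 rad (3.4 degrees, 4.5 mm at the index line) of the yellow set marker, the rocker switch is over to on (more than 0.32 of its 0.40 rad), and the extractor stands within 10 mm of where it stood, at rest (angle between the x axis of lever_knob and the x axis of marker_tip, either way round below 0.06 rad and velocity of joint damper_lever between -0.02 and 0.02 rad/s and value of joint fan_switch above 0.32 rad and distance of extractor from where it was at the start of the episode below 0.01 m and linear speed of extractor below 0.02 m/s); the robot touches nothing.
It fails at once if the extractor was shoved more than 10 mm, lifted or tipped (distance of extractor from where it was at the start of the episode above 0.01 m or height (world z) of extractor above 0.006 m or angle between extractor's own z axis and vertical above 0.06 rad).
It fails at once if the set marker was displaced more than 10 mm (distance of marker_tip from where it was at the start of the episode above 0.01 m).
It fails at once if the lever was forced or squeezed (more than 20 N from the fingers) (contact force between the fingers and damper_lever above 20 N).
It fails at once if the rocker switch was hit with more than 25 N (contact force between the fingers and fan_switch above 25 N).
It fails at once if another thing on the bench was lifted or moved more than 25 mm (distance of any of multimeter, solder_reel, potentiometer, potentiometer_spare, insulating_tape, tea_mug from where it was at the start of the episode above 0.025 m).
It also fails if it takes over 40 s, if anything falls off the work surface, if the arm or the gripper's body presses on something with over 40 N, if the wrist force passes 120 N, or if a joint passes its speed limit or range.

## Working session

There is one attempt and no reset: what is moved stays moved. The work goes in short steps, Python scripts to look and compute and a shell command to move; the robot and the scene stay as the last step left them, time stands still between calls to the robot, and variables do not carry over. Pictures are saved under pics/ and viewed, at most 10 in all, crops included, and the job is handed in when it is done.

```bash
mkdir -p pics; ls; python3 - <<'E'
from plant import arm
import cv2
for n in("top","side"):
    cv2.imwrite(f"pics/{n}0.png",arm.read_camera(n)[:,:,::-1])
    i=arm.camera_info(n);print(n,i)
s=arm.read_state();print(s["time_s"],s["position"],s["tcp_rot"],s["force"],arm.pinch_z)
E
```

```text
pics
top {'camera_matrix': array([[453.34102199,   0.        , 274.84300649],
       [  0.        , 453.34102199, 214.97766496],
       [  0.        ,   0.        ,   1.        ]]), 'k1': -0.0013672310872877512, 'world_to_cam': array([[-3.19358001e-03, -9.99981544e-01, -5.16842513e-03,
         2.09100786e+02],
       [-9.89976965e-01,  3.89129644e-03, -1.41175301e-01,
         3.89568114e+02],
       [ 1.41192808e-01,  4.66576721e-03, -9.89971122e-01,
         9.45879563e+02],
       [ 0.00000000e+00,  0.00000000e+00,  0.00000000e+00,
         1.00000000e+00]])}
side {'camera_matrix': array([[406.11546609,   0.        , 281.33073203],
       [  0.        , 406.11546609, 213.03772527],
       [  0.        ,   0.        ,   1.        ]]), 'k1': -0.0751628128288029, 'world_to_cam': array([[ 9.98191392e-01, -5.95544823e-02,  8.19802525e-03,
        -3.99055840e+02],
       [-3.34292311e-02, -6.63227877e-01, -7.47670562e-01,
         2.56884474e+02],
       [ 4.99642921e-02,  7.46044266e-01, -6.64019219e-01,
         7.49671851e+02],
       [ 0.00000000e+00,  0.00000000e+00,  0.00000000e+00,
         1.00000000e+00]])}
0.1 [ 217.10317591 -612.05538118  230.37003917] [[ 9.42457342e-01  3.34325763e-01 -6.65212714e-04]
 [ 3.34326415e-01 -9.42455941e-01  1.62728083e-03]
 [-8.28917703e-05 -1.75604094e-03 -9.99998455e-01]] [-0.88767124 -0.35675999  0.15646273] 18.700000000000003
```

View pics/top0.png

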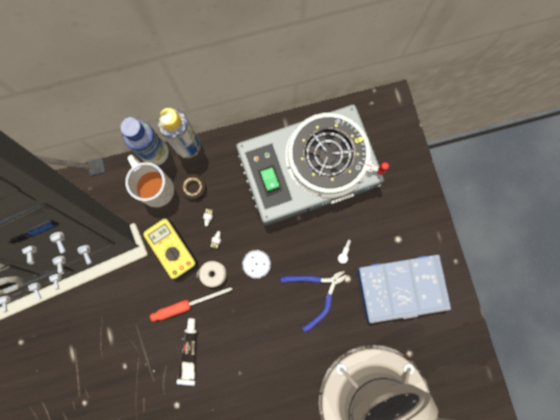

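View pics/side0.png

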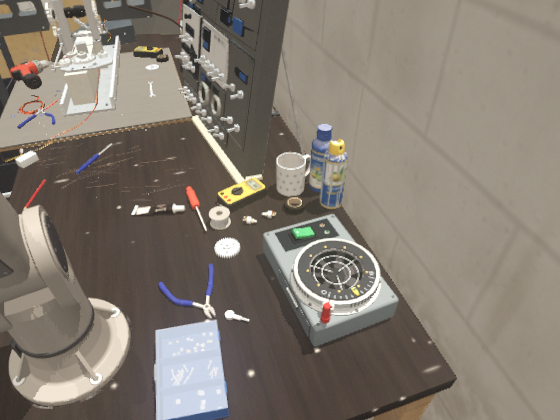

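The top view shows the extractor at about (310,165): the knob at (385,167), the green rocker at (270,180) and the yellow marker at about (360,140). Next I'll measure these by colour and view an enlarged crop.

```bash
cat > h.py <<'E'
import numpy as np, cv2
from plant import arm
def ray(i,uv):
    K=i["camera_matrix"];p=np.array([(uv[0]-K[0,2])/K[0,0],(uv[1]-K[1,2])/K[1,1]])
    q=p.copy()
    for _ in range(8): q=p/(1+i["k1"]*(q@q))
    T=np.array(i["world_to_cam"]);R=T[:3,:3]
    return -R.T@T[:3,3], R.T@np.r_[q,1]
def onz(i,uv,z):
    o,d=ray(i,uv);return o+d*(z-o[2])/d[2]
def proj(i,P):
    T=i["world_to_cam"];c=T[:3,:3]@np.array(P,float)+T[:3,3];q=c[:2]/c[2];q=q*(1+i["k1"]*(q@q))
    K=i["camera_matrix"];return q*[K[0,0],K[1,1]]+K[:2,2]
def tri(i1,a,i2,b):
    (o,d),(p,e)=ray(i1,a),ray(i2,b)
    s=np.linalg.lstsq(np.c_[d,-e],p-o,rcond=None)[0]
    A,B=o+d*s[0],p+e*s[1];return (A+B)/2,np.linalg.norm(A-B)
def blobs(im,lo,hi,box,amin=4):
    h=cv2.cvtColor(im,cv2.COLOR_RGB2HSV);m=cv2.inRange(h,np.array(lo),np.array(hi))
    k=np.zeros_like(m);x0,y0,x1,y1=box;k[y0:y1,x0:x1]=m[y0:y1,x0:x1]
    n,_,st,c=cv2.connectedComponentsWithStats(k)
    return [(c[j].round(1).tolist(),st[j].tolist()) for j in range(1,n) if st[j,4]>=amin]
E
python3 - <<'E'
from h import *
cr={"top":(230,95,410,230),"side":(255,205,405,355)}
for n,b in cr.items():
    im=cv2.imread(f"pics/{n}0.png")[:,:,::-1]
    for nm,lo,hi in (("red",(0,150,110),(8,255,255)),("yel",(22,140,140),(34,255,255)),("grn",(45,100,60),(80,255,255))):
        print(n,nm,blobs(im,lo,hi,b))
a=cv2.imread("pics/top0.png")[100:225,235:400];b=cv2.imread("pics/side0.png")[210:340,260:400]
a=cv2.resize(a,(400,303),interpolation=cv2.INTER_CUBIC)
b=cv2.resize(b,(326,303),interpolation=cv2.INTER_CUBIC)
cv2.imwrite("pics/crop0.png",np.hstack([a,b]))
E
```

```text
top red [([383.1, 167.5], [378, 162, 11, 12, 90])]
top yel []
top grn [([269.3, 178.7], [260, 168, 19, 23, 270])]
side red [([325.4, 313.2], [321, 303, 9, 20, 132])]
side yel []
side grn [([303.0, 232.1], [292, 227, 23, 12, 184])]
```

View pics/crop0.png

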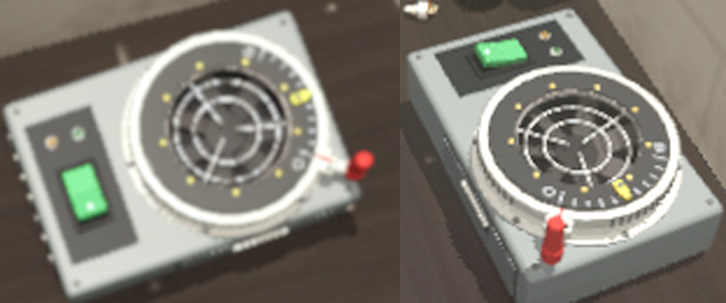

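The crop shows the yellow marker at about top pixel (359,140), the index and lever at the knob (383,167), and the ring centre near (328,153). I'll compute world positions from these.

```bash
python3 - <<'E'
from h import *
t,s=arm.camera_info("top"),arm.camera_info("side")
P,e=tri(t,(383.1,167.5),s,(325.4,313.2));print("knob",P,e)
M,e=tri(t,(358.8,140),s,(260+(623-400)/2.331,210+190/2.331));print("mark",M,e, onz(t,(358.8,140),98))
M=onz(t,(358.8,140),98)
G,e=tri(t,(269.3,178.7),s,(303,232.1));print("green",G,e)
C=onz(t,(328.2,153.6),96);print("C",C,np.linalg.norm(P[:2]-C[:2]),np.linalg.norm(M[:2]-C[:2]))
# box top corners, top cam (crop px): 
for c in((5,103),(293,12),(358,208),(75,297)): print(onz(t,(235+c[0]/2.424,100+c[1]/2.424),66).round(1))
# ring fit
im=cv2.imread("pics/top0.png");
h=cv2.cvtColor(im,cv2.COLOR_BGR2HSV)
m=cv2.inRange(h,np.array((0,0,185)),np.array((180,50,255)));m[:, :282]=0;m[:,372:]=0;m[:105]=0;m[200:]=0
c=max(cv2.findContours(m,0,1)[0],key=cv2.contourArea)
el=cv2.fitEllipse(c);print(el,onz(t,el[0],94))
w=arm.camera_info("wrist");print(w)
E
```

```text
knob [475.163569   -11.06663753 100.70755606] 1.1089659177955842
mark [536.1224364   35.24691913  95.87672758] 2.5261663749615906 [534.13126525  35.67122158  98.        ]
green [459.7522229  218.73467406  73.30634934] 0.17546234034476577
C [506.41747256  98.37289176  96.        ] 113.81483673514042 68.55329130652188
[540.  286.9  66. ]
[621.7  33.6  66. ]
[445.3 -17.1  66. ]
[369.3 225.9  66. ]
((326.1949157714844, 155.1864013671875), (88.74881744384766, 98.45825958251953), 55.236328125) [503.67024663 102.29158988  94.        ]
{'camera_matrix': array([[319.29151067,   0.        , 282.90345449],
       [  0.        , 319.29151067, 209.41678682],
       [  0.        ,   0.        ,   1.        ]]), 'k1': -0.06455120989201171, 'world_to_cam': array([[ 3.34415037e-01, -9.42423384e-01, -2.17912006e-03,
        -6.47992338e+02],
       [-8.96531221e-01, -3.18841469e-01,  3.07525426e-01,
        -4.05450157e+01],
       [-2.90513946e-01, -1.00887477e-01, -9.51537369e-01,
         3.81351363e+02],
       [ 0.00000000e+00,  0.00000000e+00,  0.00000000e+00,
         1.00000000e+00]])}
```

```bash
python3 -m jog '[[34.5,-41.8,0,0,0,0],[34.5,-41.8,0,0,0,0],[34.5,-41.8,0,0,0,0],[34.5,-41.8,0,0,0,0],[34.5,-41.8,0,0,0,0],[34.5,-41.8,0,0,0,0],[34.5,-41.8,0,0,0,0],[34.5,-41.8,0,0,0,0],[34.5,-41.8,0,0,0,0],[34.5,-41.8,0,0,0,0],[34.5,-41.8,0,0,0,0],[34.5,-41.8,0,0,0,0],[0,0,0,0,0,10],[0,0,0,0,0,9.5],[0,0,0,0,0,0],[0,0,0,0,0,0]]' 0; python3 - <<'E'
from h import *
s=arm.read_state();i=arm.camera_info("wrist");im=arm.read_camera("wrist")
cv2.imwrite("pics/w1.png",im[:,:,::-1])
np.save("w1.npy",i["world_to_cam"])
print(s["position"],s["tcp_rot"].round(3) if hasattr(s["tcp_rot"],'round') else s["tcp_rot"])
for n,P in(("knob",(475,-11,124)),("mark",(534,35.6,98)),("C",(505,100,96))):print(n,proj(i,P))
E
```

```text
time_s: 2.1
position: [439.6, -1.7, 231.1]
tcp_rot: [[1.0, 0.003, -0.0], [0.003, -1.0, -0.0], [-0.0, 0.0, -1.0]]
force: [-0.8, 0.3, 0.1]
gripper_width: -0.0
gripper_force: 0.0
[439.58005056  -1.65754887 231.11419501] [[ 1.     0.003 -0.   ]
 [ 0.003 -1.    -0.   ]
 [-0.     0.    -1.   ]]
knob [296.00262416 163.66919128]
mark [238.78029395  86.70730067]
C [165.23772216 123.33763157]
```

View pics/w1.png

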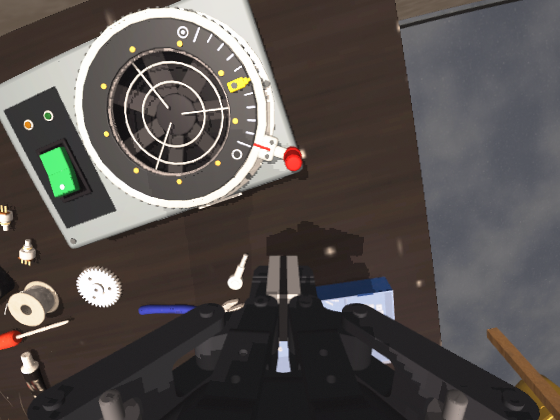

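The wrist view shows the knob top at about (292,155), the red index at (262,148), the marker at (238,85), the rocker at (58,172) and the shut fingertips at (284,262). I'll fit the ring centre from the yellow dots and get the angles from that.

```bash
cat > m.py <<'E'
from h import *
def measure(i,im,box=(75,5,320,205)):
    o={}
    y=blobs(im,(20,110,110),(35,255,255),box,4);o["nyel"]=len(y)
    big=max(y,key=lambda b:b[1][4]);d=np.array([onz(i,b[0],96.5)[:2] for b in y if b is not big and b[1][4]<60])
    x=np.linalg.lstsq(np.c_[2*d,np.ones(len(d))],(d**2).sum(1),rcond=None)[0];C=x[:2]
    r=np.linalg.norm(d-C,axis=1)
    g=abs(r-np.median(r))<3;d=d[g];x=np.linalg.lstsq(np.c_[2*d,np.ones(len(d))],(d**2).sum(1),rcond=None)[0];C=x[:2]
    o["C"]=C.round(1);o["rdots"]=np.linalg.norm(d-C,axis=1).round(1)
    ang=lambda p:np.arctan2(*(p[:2]-C)[::-1])
    p=onz(i,big[0],99.5);o["mark"]=(ang(p),np.linalg.norm(p[:2]-C),p[:2])
    for b in blobs(im,(0,110,90),(9,255,255),box,4)+blobs(im,(172,110,90),(180,255,255),box,6):
        z=124 if b[1][4]>60 else 94
        p=onz(i,b[0],z);o["red%d"%b[0][0]]=(b,ang(p),np.linalg.norm(p[:2]-C),p[:2].round(1))
    gr=[b for b in blobs(im,(45,100,60),(80,255,255),(0,0,300,260),50)]
    o["green"]=[(b,onz(i,b[0],75).round(1)) for b in gr]
    return o
E
python3 - <<'E'
from m import *
i=arm.camera_info("wrist");i["world_to_cam"]=np.load("w1.npy")
im=cv2.imread("pics/w1.png")[:,:,::-1].copy()
for k,v in measure(i,im).items():print(k,v)
# white dot
x=[b for b in blobs(im,(0,0,180),(180,60,255),(40,145,80,205),3)];print("white",x,[onz(i,b[0],80) for b in x])
E
```

```text
nyel 10
C [512.1  97.8]
rdots [57.7 57.8 57.9 57.7 57.8 57.7 57.6 57.9 57.8]
mark (np.float64(-1.196697388366035), np.float64(66.49387715975577), array([536.39667523,  35.87593205]))
red261 (([261.1, 146.4], [253, 143, 17, 8, 43]), np.float64(-1.9005684011908954), np.float64(83.92770423983285), array([484.9,  18.4]))
red292 (([292.7, 158.5], [283, 147, 20, 24, 368]), np.float64(-1.872418543592164), np.float64(111.13279777024304), array([479.1,  -8.3]))
green [(([59.3, 171.1], [39, 147, 40, 51, 1230]), array([460.1, 219.1,  75. ]))]
white [([44.7, 195.1], [40, 182, 13, 23, 107]), ([61.7, 186.5], [60, 184, 5, 6, 22])] [array([437.09624373, 236.1917321 ,  80.        ]), array([445.79566017, 216.13502016,  80.        ])]
```

Lever at −1.90, marker at −1.197, so about 0.70 rad to push. The knob's chord runs nearly along world x. I'll descend on the robot side of the knob and approach.

```bash
python3 -m jog '[[0,8,0,0,0,0],[0,0,45,0,0,0],[0,0,45,0,0,0],[0,0,39,0,0,0],[0,0,0,0,0,0],[6,0,0,0,0,0],[4,0,0,0,0,0],[4,0,0,0,0,0],[4,0,0,0,0,0],[4,0,0,0,0,0],[0,0,0,0,0,0]]' 0; python3 - <<'E'
from m import *
i=arm.camera_info("wrist");im=arm.read_camera("wrist")
cv2.imwrite("pics/w2.png",im[:,:,::-1])
for n,P in(("knob",(476,-8,124)),("mark",(536,36,98)),("C",(512,98,96))):print(n,proj(i,P))
E
```

```text
time_s: 3.52
position: [461.3, -10.0, 102.1]
tcp_rot: [[1.0, 0.0, -0.001], [0.0, -1.0, -0.001], [-0.001, 0.001, -1.0]]
force: [-2.5, -1.4, 0.7]
gripper_width: 0.001
gripper_force: 1.1
knob [280.27623927 264.33780062]
mark [182.36538112 116.28414616]
C [ 63.74628165 169.34330829]
```

View pics/w2.png

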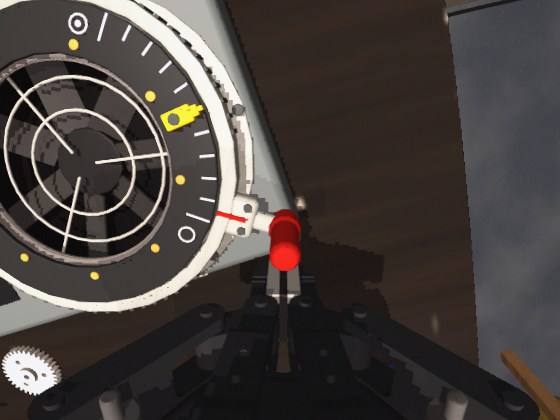

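The finger now touches the knob at (284,255). The index is at (231,216) and the marker tip at (203,107). I'll push most of the way and re-measure.

```bash
cat > l.py <<'E'
from m import *
i=arm.camera_info("wrist");im=arm.read_camera("wrist");C=np.array([512.1,97.8])
s=arm.read_state();print(s["position"].round(1),np.round(s["force"],1))
def show(nm,b,z):
    p=onz(i,b[0],z)[:2]-C;print(nm,b,"ang %.3f r %.1f"%(np.arctan2(p[1],p[0]),np.hypot(*p)))
for b in blobs(im,(0,110,90),(9,255,255),(0,0,420,290),8): show("red",b,124 if b[1][4]>250 else 94)
for b in blobs(im,(20,110,110),(35,255,255),(0,0,420,290),60): show("yel",b,99)
E
python3 l.py; python3 -m jog '[[5,0,0,0,0,0],[5,0,0,0,0,0],[5,0,0,0,0,0],[5,0,0,0,0,0],[5,0,0,0,0,0],[5,0,0,0,0,0],[5,0,0,0,0,0],[5,0,0,0,0,0],[5,0,0,0,0,0],[5,0,0,0,0,0],[5,0,0,0,0,0],[5,0,0,0,0,0],[5,0,0,0,0,0],[0,0,0,0,0,0],[0,0,0,0,0,0]]'; python3 l.py
```

```text
[461.3  -9.9 102. ] [-2.2 -2.3  0.9]
red ([284.4, 240.7], [269, 209, 32, 63, 1629]) ang -1.801 r 110.4
red ([230.8, 216.4], [216, 211, 31, 12, 140]) ang -1.872 r 84.4
yel ([72.9, 44.0], [69, 39, 9, 11, 82]) ang -0.285 r 57.6
yel ([149.5, 95.6], [145, 91, 10, 10, 79]) ang -0.969 r 58.3
yel ([181.6, 115.4], [160, 104, 44, 28, 615]) ang -1.195 r 66.3
time_s: 5.5
position: [527.5, -9.9, 102.5]
tcp_rot: [[1.0, 0.0, 0.001], [0.0, -1.0, -0.001], [0.001, 0.001, -1.0]]
force: [-0.8, -0.3, -0.8]
gripper_width: -0.001
gripper_force: 0.5
[527.5 -10.1 102.5] [-0.7  0.8 -0.8]
red ([284.6, 239.6], [269, 209, 32, 62, 1701]) ang -1.205 r 115.2
red ([232.7, 246.3], [219, 241, 29, 12, 123]) ang -1.276 r 84.4
yel ([96.7, 190.6], [93, 186, 9, 10, 64]) ang -0.284 r 58.3
yel ([24.7, 197.8], [21, 194, 9, 9, 62]) ang 0.408 r 57.1
yel ([194.4, 251.0], [175, 241, 39, 24, 496]) ang -1.199 r 66.4
```

```bash
python3 -m jog '[[4,0,0,0,0,0],[4,0,0,0,0,0],[0,0,0,0,0,0],[0,0,0,0,0,0],[0,0,0,0,0,0],[0,0,0,0,0,0]]'; python3 l.py
```

```text
time_s: 6.3
position: [535.1, -9.9, 102.4]
tcp_rot: [[1.0, 0.0, 0.001], [0.0, -1.0, -0.0], [0.001, 0.0, -1.0]]
force: [-0.9, 1.9, -0.8]
gripper_width: -0.0
gripper_force: 0.5
[535.1  -9.9 102.4] [-1.2  0.8 -0.3]
red ([279.1, 239.6], [263, 209, 33, 62, 1716]) ang -1.135 r 116.1
red ([229.0, 249.8], [215, 244, 29, 13, 119]) ang -1.204 r 84.2
yel ([195.8, 264.5], [177, 255, 38, 23, 478]) ang -1.199 r 66.4
```

Lever matches the marker to within about 0.005 rad. I'll back off, lift, check the lever stayed, and go above the raised end of the rocker.

```bash
python3 -m jog '[[-4,0,0,0,0,0],[-16,0,0,0,0,0],[0,0,-40,0,0,0],[0,0,-40,0,0,0],[-15.6,-44.4,0,0,0,0],[-15.6,-44.4,0,0,0,0],[-15.6,-44.4,0,0,0,0],[-15.6,-44.4,0,0,0,0],[-15.6,-44.4,0,0,0,0],[0,0,0,0,0,0],[0,0,0,0,0,0]]'; python3 - <<'E'
from h import *
i=arm.camera_info("wrist");im=arm.read_camera("wrist");cv2.imwrite("pics/w3.png",im[:,:,::-1])
g=blobs(im,(45,100,60),(80,255,255),(0,0,560,420),50);print([(b,onz(i,b[0],77)) for b in g])
C=np.array([512.1,97.8])
for nm,lo,hi,z in(("red",(0,110,90),(9,255,255),94),("yel",(20,110,110),(35,255,255),99)):
  for b in blobs(im,lo,hi,(280,0,560,300),10):
    p=onz(i,b[0],z)[:2]-C;r=np.hypot(*p)
    if 62<r<90: print(nm,b,np.arctan2(p[1],p[0]),r)
E
```

```text
time_s: 7.72
position: [436.3, 211.4, 182.1]
tcp_rot: [[1.0, 0.0, 0.0], [0.0, -1.0, -0.001], [0.0, 0.001, -1.0]]
force: [0.4, -0.3, -0.1]
gripper_width: -0.001
gripper_force: 0.0
[(([274.4, 178.3], [251, 148, 48, 62, 1741]), array([460.4432783 , 218.95393938,  77.        ]))]
red ([555.1, 72.2], [550, 70, 10, 6, 30]) -1.2029518755296027 85.20410544631295
yel ([536.5, 79.9], [524, 72, 28, 18, 261]) -1.1985642434228057 66.55627091308352
```

View pics/w3.png

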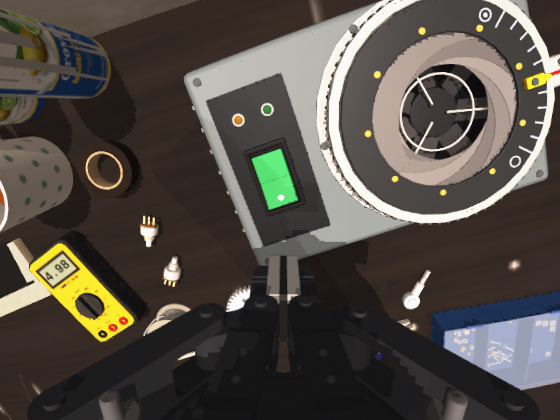

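The rocker is at (274,178) with its dot at (281,198), and the pivot checks out at (460,219). The lever stayed at the marker. I'll descend slowly.

```bash
python3 -m jog '[[0,0,30,0,0,0],[0,0,30,0,0,0],[0,0,28,0,0,0],[0,0,4,0,0,0],[0,0,2,0,0,0],[0,0,2,0,0,0],[0,0,2,0,0,0],[0,0,2,0,0,0],[0,0,2,0,0,0],[0,0,2,0,0,0],[0,0,1,0,0,0],[0,0,1,0,0,0],[0,0,0,0,0,0]]'
```

```text
time_s: 9.4
position: [436.9, 212.6, 76.2]
tcp_rot: [[1.0, 0.001, 0.0], [0.001, -1.0, 0.0], [0.0, -0.0, -1.0]]
force: [-0.0, 0.6, 0.6]
gripper_width: -0.001
gripper_force: 0.2
```

```bash
python3 -m jog '[[0,0,1,0,0,0],[0,0,0,0,0,0]]'; python3 -m jog '[[0,0,0.7,0,0,0],[0,0,0,0,0,0]]'|sed -n 2,4p
```

```text
time_s: 9.65
position: [437.0, 212.7, 75.4]
tcp_rot: [[1.0, 0.001, 0.001], [0.001, -1.0, 0.0], [0.001, -0.0, -1.0]]
force: [-1.4, -0.1, 1.7]
gripper_width: 0.004
gripper_force: 1.0
position: [437.0, 212.7, 75.1]
tcp_rot: [[1.0, 0.001, 0.001], [0.001, -1.0, -0.0], [0.001, 0.0, -1.0]]
force: [-2.6, -1.3, 6.0]
```

```bash
python3 -m jog '[[0,0,0.4,0,0,0],[0,0,0,0,0,0],[0,0,0,0,0,0]]'|sed -n 2,4p; python3 -m jog '[[0,0,-10,0,0,0],[0,0,-48,0,0,0],[0,0,-48,0,0,0],[0,0,0,0,0,0],[0,0,0,0,0,0]]'|sed -n 2p; python3 - <<'E'
from h import *
i=arm.camera_info("wrist");im=arm.read_camera("wrist");cv2.imwrite("pics/w4.png",im[:,:,::-1])
t=arm.read_camera("side");cv2.imwrite("pics/s4.png",t[:,:,::-1])
g=blobs(im,(45,100,60),(80,255,255),(0,0,560,420),50);print([(b,onz(i,b[0],77)) for b in g])
C=np.array([512.1,97.8])
for nm,lo,hi,z in(("red",(0,110,90),(9,255,255),94),("yel",(20,110,110),(35,255,255),99)):
  for b in blobs(im,lo,hi,(280,0,560,300),10):
    p=onz(i,b[0],z)[:2]-C;r=np.hypot(*p)
    if 62<r<90: print(nm,b,np.arctan2(p[1],p[0]),r)
a=cv2.resize(cv2.imread("pics/w3.png")[120:240,200:340],(420,360));b=cv2.resize(im[120:240,200:340,::-1],(420,360))
c=cv2.resize(np.hstack([cv2.imread("pics/side0.png")[215:250,280:330],t[215:250,280:330,::-1]]),(800,220))
cv2.imwrite("pics/c4.png",np.vstack([cv2.resize(np.hstack([a,b]),(800,343)),c]))
E
```

```text
position: [437.0, 212.7, 75.0]
tcp_rot: [[1.0, 0.0, 0.001], [0.0, -1.0, -0.0], [0.001, 0.0, -1.0]]
force: [-3.5, -1.2, 8.3]
position: [436.5, 212.1, 179.9]
[(([267.7, 109.3], [264, 106, 8, 8, 50]), array([513.36437621, 224.27106288,  77.        ])), (([275.4, 179.2], [252, 150, 48, 60, 1733]), array([460.41455151, 218.89523887,  77.        ]))]
red ([557.1, 73.0], [555, 71, 5, 5, 17]) -1.2042355989155862 83.97413891177038
yel ([540.0, 80.1], [527, 72, 28, 18, 266]) -1.1992511558895507 66.57920795712323
```

View pics/c4.png

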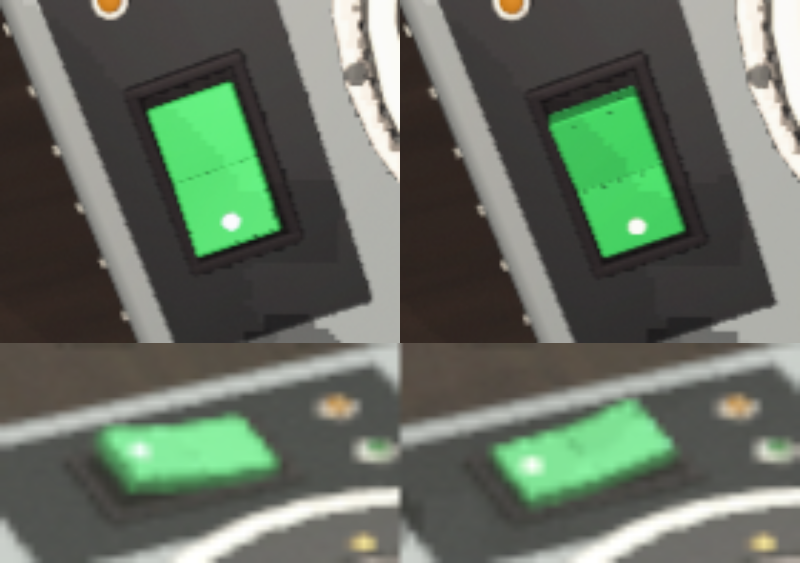

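The rocker has flipped, the far half is raised and the green lamp at (267,109) is lit. The lever is still on the marker. I'll do one confirming press slightly further in, to rule out having stopped on the bezel.

```bash
python3 -m jog '[[5,-1.4,30,0,0,0],[0,0,40,0,0,0],[0,0,27,0,0,0],[0,0,4,0,0,0],[0,0,0,0,0,0],[0,0,1,0,0,0],[0,0,0,0,0,0]]' |sed -n '2p;4p'; for k in 1; do python3 -m jog '[[0,0,0.8,0,0,0],[0,0,0,0,0,0]]'|sed -n '2p;4p'; python3 -m jog '[[0,0,0.7,0,0,0],[0,0,0,0,0,0]]'|sed -n '2p;4p'; done
```

```text
position: [442.3, 214.1, 79.0]
force: [0.1, -0.2, -0.1]
position: [441.8, 213.8, 77.5]
force: [1.4, 0.1, -0.8]
position: [441.6, 213.8, 76.6]
force: [0.4, 0.3, 0.5]
```

```bash
python3 -m jog '[[0,0,0.5,0,0,0],[0,0,0,0,0,0]]'|sed -n '2p;4p'; python3 -m jog '[[0,0,0.5,0,0,0],[0,0,0,0,0,0]]'|sed -n '2p;4p'
```

```text
position: [441.6, 213.9, 76.1]
force: [-0.6, -0.4, -0.4]
position: [441.7, 213.9, 75.8]
force: [-0.9, -0.2, 1.4]
```

```bash
python3 -m jog '[[0,0,0.8,0,0,0],[0,0,0,0,0,0]]'|sed -n '2p;4p'; python3 -m jog '[[0,0,-10,0,0,0],[0,0,-45,0,0,0],[0,0,-45,0,0,0],[-30,0,-30,0,0,0],[0,0,0,0,0,0],[0,0,0,0,0,0],[0,0,0,0,0,0]]'|sed -n '1,4p'
python3 - <<'E'
from h import *
im=arm.read_camera("top");cv2.imwrite("pics/t5.png",im[:,:,::-1])
a=cv2.imread("pics/top0.png");d=cv2.resize(np.hstack([a[95:225,160:400],im[95:225,160:400,::-1]]),(800,217));cv2.imwrite("pics/c5.png",d)
E
```

```text
position: [441.8, 214.0, 75.6]
force: [-2.6, -0.8, 7.8]
time_s: 14.0
position: [411.6, 213.3, 203.8]
tcp_rot: [[1.0, -0.0, -0.002], [-0.0, -1.0, -0.0], [-0.002, 0.0, -1.0]]
force: [0.1, -0.2, -0.5]
```

View pics/c5.png

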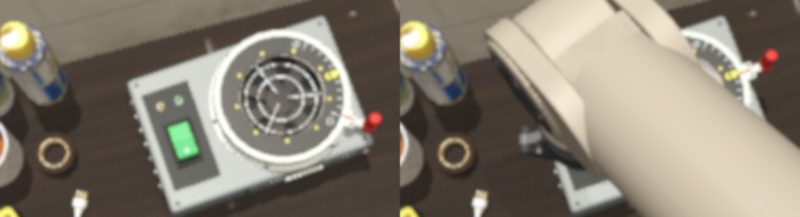

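The extractor has not moved, the lever (knob at (768,60) in the crop) points at the marker at (735,75), and the hand is clear. Handing in.

```bash
python3 -c "
from plant import arm
print(arm.hand_in())"
```

```text
the job is handed in; nothing more can be done
None
```

The job is handed in at about 14 s: the damper index was last measured about 0.005 rad from the yellow marker, then the rocker was pressed over to on (lamp lit), the extractor showed no visible shift and the hand is clear; no verdict came back.

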